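Sort the stray labware into its trays

TASK

Sort the stray labware on the bench: stand both capped vials upright in the square tray, put both rubber stoppers in the round dish so that each rests on its floor, and lay the slide box flat and lengthwise in the narrow steel tray. Set each thing down rather than dropping it, never tip a vial over, and leave the little beaker and the timer where they stand.

Things in the scene. Friction and masses are not known exactly. Their poses are not given: they have to be found in the camera images.
- vial_a: capped amber glass sample vial, one of two alike, standing on the table: glass body 28 mm diameter and 40 mm tall, white screw cap 23 mm diameter above a narrower neck, 58 mm tall overall, about 30 g. Origin at the centre of its underside, z up along the vial.
- vial_b: capped amber glass sample vial, one of two alike, standing on the table: glass body 28 mm diameter and 40 mm tall, white screw cap 23 mm diameter above a narrower neck, 58 mm tall overall, about 30 g. Origin at the centre of its underside, z up along the vial.
- stopper_a: solid black rubber stopper, one of two alike, standing on its narrow end: 36 mm tall, its upper 20 mm straight with 32 mm diameter, below that tapering to 26 mm diameter at the foot, about 30 g. Origin on its axis at mid-height (18 mm above the table at the start), z along its axis.
- stopper_b: solid black rubber stopper, one of two alike, standing on its narrow end: 36 mm tall, its upper 20 mm straight with 32 mm diameter, below that tapering to 26 mm diameter at the foot, about 30 g. Origin on its axis at mid-height (18 mm above the table at the start), z along its axis.
- slide_box: closed plastic box for microscope slides, grey with a white lid, lying flat: 80 mm long (its x), 28 mm wide (its y), 26 mm high, about 50 g. Origin at the centre of its underside.
- square_tray: square shallow white plastic tray, fixed to the bench: 124 x 124 mm outside, 116 x 116 mm inside, walls 4 mm thick, rim 18 mm above the table, flat floor 4 mm above the table. Origin at the centre of its underside, x and y parallel to its sides.
- round_dish: round shallow white porcelain dish, fixed to the bench: 144 mm diameter outside, about 132 mm inside, rim 18 mm above the table, flat floor 4 mm above the table. Origin at the centre of its underside.
- narrow_tray: narrow oblong stainless-steel tray, fixed to the bench: 138 mm (its x) x 74 mm (its y) outside, 130 x 66 mm inside, walls 4 mm thick, rim only 12 mm above the table, flat floor 4 mm above the table. Origin at the centre of its underside.
- beaker: bystander: little open glass beaker, 34 mm diameter, 50 mm tall, about 30 g, standing loose among the things; to be left alone. Origin at the centre of its underside.
- timer: bystander: round white bench timer lying face up, 48 mm diameter, 25 mm high with a 14 mm diameter black knob rising to 32 mm, loose; to be left alone. Origin at the centre of its underside.

How it is judged:
By the outcome, as a careful person would: the job done as asked, in the order asked, and still so for the second after the job is handed in, with the robot touching nothing.
It also fails if it takes over 134 s, if anything falls off the work surface, if the arm or the gripper's body presses on something with over 40 N, if the wrist force passes 120 N, or if a joint passes its speed limit or range.

ROBOT

A 6-joint arm with a two-finger parallel gripper is mounted at the origin on the work surface. World frame = base frame: x ahead of the robot, y to its left, z up, the work surface at z = 0. Lengths are in m, angles in rad, forces in N, time in s.
With the tool pointing down it reaches from about 0.375 to 0.975 m from the base axis. Payload 3.8 kg.
Tool frame: the origin (TCP) lies at the very end of the fingers, on their centre line; the grasp point (between the pads) lies bot.hold_point_z behind it (bot.hold_point_z is the distance from the TCP to the grasp point, in m); z points along the fingers, y is the line along which they close (so a half turn about z gives the same grasp; the last joint's range is limited). The gripper opens to 85 mm and grips with 20 to 120 N. Pads are 22 mm wide; open, the fingers measure 114 mm over their backs; the gripper's body (76 mm by 85 mm) begins 54 mm behind the grasp point. The pads swing forward as they close: fully open they stand 13 mm farther back than shut.
Start: joints at [1.144, 0.264, 1.604, -0, 1.274, -0.037], TCP at [0.256, 0.624, 0.231] pointing down, gripper open.
Joint ranges: [-2.63, 2.63], [-0.94, 2.18], [0.31, 2.57], [-1.31, 4.45], [0, 2.66], [-2.55, 2.55]. Speed limits (rad/s): [2.57, 2.57, 3.14, 3.14, 3.14, 3.14].

INTERFACE

Orientations are given as a rotation vector (axis times angle).
In Python, from workcell import bot gives the robot as it stands.
- The arm moves only by the shell command python3 jog.py 'ROWS' [OPENING] [FORCE]. ROWS is a JSON list of rows, 1 to 5 of them, each an object with the fields xyz (a list: dx, dy, dz in units of 25 mm), turn (a turn about the tool's z in units of 0.1 rad); a field left out counts as zero; each row shifts and turns the commanded pose from where the row before left it, along the tool's axes as they then stand; what a row does not reach is not made up. A row lasts 1/8 s, in which the tool goes at most 0.0625 m and 0.188 rad, less where a joint would pass 70% of its speed; a pose out of reach is approached as far as the arm can. OPENING is the opening from 0.0 (shut) to 1.0 (fully open), set as the command begins (- or left out keeps the last). The fingers move at their own pace and stop on an object; FORCE is the grip in N (left out, the last holds). Time passes only in rows, so rows that do not move let the fingers close. It prints the time, the measured TCP pose, the force, the opening and the grip force at its end. Input that does not fit is refused with a message, and nothing moves.
- bot.read_state(): the state, without advancing time (a new reading comes with each control period).
- bot.read_camera(name): name is "scene" or "side" or "wrist"; returns the picture (480x640x3 uint8, red, green, blue); there is no depth.
- bot.camera_info(name): a dict with "intrinsics" (3x3 intrinsics, pixels), "extrinsics" (4x4, takes a point from camera to world coordinates). Camera axes: x right, y down, z forward; pixel columns grow to the right and rows downward; lengths in m; the calibration is good to about 2 mm. A picture is of the moment at which its call begins: read the wrist's pose just before it. camera_info takes no time and is no camera call; for the wrist camera it gives the pose at the moment of the call.
- bot.finish_job(): hands the job in; it is judged then, once.
The state is a dict: "time": time; "q": joint angles; "joint_vel": joint speeds; "joint_torque": joint torques, N m; "tool_pos": TCP position; "tcp_rot": TCP orientation; "wrist_force": force on the tool from outside, world axes, zero at the start; "torque": the same for the moment, N m; "width": opening from 0.0 (shut) to 1.0 (fully open); "grip_force": force on a finger pad.
Only numpy, scipy, OpenCV 4.12 (cv2) and the standard library are available. Lean on these libraries where they do the work, as an engineer would, in place of code of your own. Each camera call takes 0.05 s, during which the arm holds its last target. There are 200 camera calls.

## Working session

There is one attempt and no reset: what is moved stays moved. The work goes in short steps, Python scripts to look and compute and a shell command to move; the robot and the scene stay as the last step left them, time stands still between calls to the robot, and variables do not carry over. Pictures are saved under pics/ and viewed, at most 17 in all, crops included, and the job is handed in when it is done.

```bash
ls; mkdir -p pics
python3 - <<'E'
from workcell import bot
import cv2,numpy as np
np.set_printoptions(precision=4,suppress=True)
s=bot.read_state();print(s['time'],s['tool_pos'],s['tcp_rot'],s['width'],bot.hold_point_z)
for n in("scene","side","wrist"):
    i=bot.camera_info(n);print(n,i['intrinsics'],i['extrinsics'])
    cv2.imwrite(f'pics/{n}0.png',bot.read_camera(n)[:,:,::-1])
E
```

```text
jog.py
pics
workcell.py
0.0 [0.2562 0.6237 0.23  ] [-0.6083 -3.0816  0.0034] 0.9995323203891437 0.0187
scene [[439.505    0.     320.1029]
 [  0.     439.505  237.3473]
 [  0.       0.       1.    ]] [[-0.8928  0.2521 -0.3733  0.803 ]
 [ 0.4504  0.518  -0.7272  0.5783]
 [ 0.01   -0.8174 -0.576   0.4879]
 [ 0.      0.      0.      1.    ]]
side [[538.8452   0.     321.8163]
 [  0.     538.8452 243.9467]
 [  0.       0.       1.    ]] [[ 0.889  -0.303   0.3434  0.1424]
 [-0.4578 -0.6061  0.6505 -0.6666]
 [ 0.011  -0.7354 -0.6775  0.7652]
 [ 0.      0.      0.      1.    ]]
wrist [[429.6349   0.     321.599 ]
 [  0.     429.6349 234.1287]
 [  0.       0.       1.    ]] [[ 0.3805  0.8881  0.258   0.1917]
 [ 0.9248 -0.3647 -0.1086  0.6515]
 [-0.0024  0.28   -0.96    0.3719]
 [ 0.      0.      0.      1.    ]]
```

View pics/scene0.png

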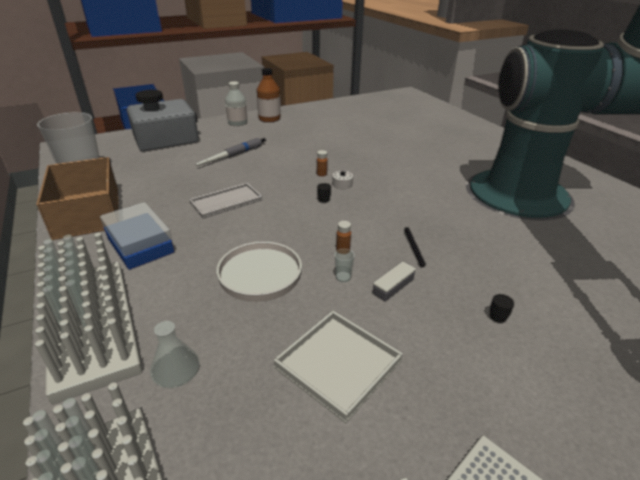

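View pics/side0.png

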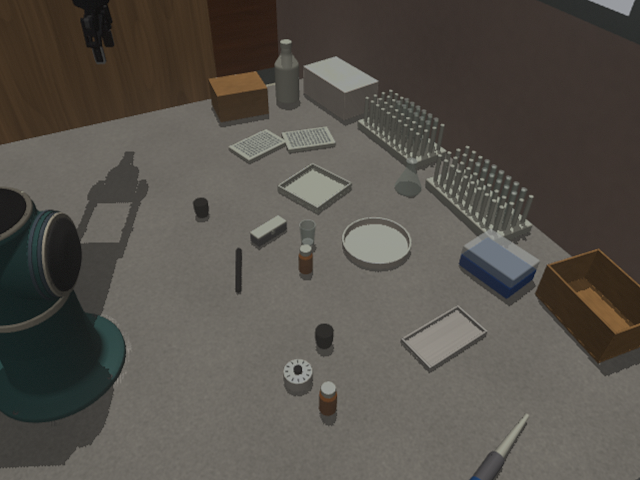

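View pics/wrist0.png

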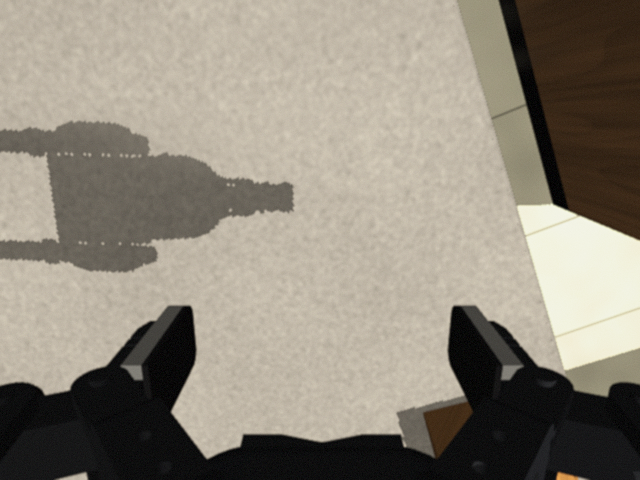

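The scene view shows vials at (322,163) and (344,237), stoppers at (324,192) and (501,308), the box at (395,281), the square tray at (338,362), the dish at (260,270) and the narrow tray at (226,200). The side view shows vials at (328,398) and (306,259), stoppers at (324,336) and (201,208), the box at (269,231) and the trays at (315,187), (376,242) and (445,337). The beaker touches or nearly touches one vial, and the timer is near the other. The wrist view shows only bench and finger shadow.

```bash
cat > h.py <<'E'
import cv2,numpy as np
from workcell import bot
np.set_printoptions(precision=4,suppress=True)
def ray(info,uv):
    K,E=info['intrinsics'],info['extrinsics']
    d=E[:3,:3]@np.linalg.inv(K)@np.array([uv[0],uv[1],1.]);return E[:3,3],d/np.linalg.norm(d)
def plane(info,uv,z):
    o,d=ray(info,uv);return o+d*(z-o[2])/d[2]
def tri(obs):
    A=np.zeros((3,3));b=np.zeros(3);R=[ray(i,u) for i,u in obs]
    for o,d in R:
        P=np.eye(3)-np.outer(d,d);A+=P;b+=P@o
    p=np.linalg.solve(A,b);return p,max(np.linalg.norm(np.cross(p-o,d)) for o,d in R)
def mask(img,kind):
    f=img.astype(int);r,g,b=f[...,0],f[...,1],f[...,2]
    if kind=='amber':m=(r>1.6*b)&(r>50)
    if kind=='black':m=(f.max(2)<48)
    if kind=='white':m=(f.min(2)>145)
    return m.astype(np.uint8)
def blob(img,kind,c,rad,thr=None):
    m=mask(img,kind) if thr is None else (img.min(2)>thr).astype(np.uint8)
    w=np.zeros_like(m);x,y=c;w[max(0,y-rad):y+rad,max(0,x-rad):x+rad]=1
    cs,_=cv2.findContours(m*w,cv2.RETR_EXTERNAL,cv2.CHAIN_APPROX_NONE)
    c=max(cs,key=cv2.contourArea);M=cv2.moments(c);return np.array([M['m10']/M['m00'],M['m01']/M['m00']]),c
E
python3 - <<'E'
from h import *
I={n:bot.camera_info(n) for n in('scene','side')};P={n:cv2.imread(f'pics/{n}0.png')[:,:,::-1] for n in I}
for nm,k,a,b,r in[('vial1','amber',(322,168),(328,403),18),('vial2','amber',(344,242),(306,264),16),('stop1','black',(324,192),(324,336),16),('stop2','black',(501,308),(201,208),18)]:
    u,cu=blob(P['scene'],k,a,r);v,cv_=blob(P['side'],k,b,r)
    print(nm,u,v,cv2.boundingRect(cu),cv2.boundingRect(cv_),*tri([(I['scene'],u),(I['side'],v)]))
for n,pts in(('scene',[(322,155),(344,228),(338,362),(260,268),(226,200),(395,278),(410,350),(250,230)]),('side',[(328,388),(306,249),(315,187),(376,240),(445,337),(269,228),(250,290),(380,300)])):
    print(n,[tuple(map(int,P[n][y,x])) for x,y in pts])
# rough corners triangulated
for nm,a,b in[('sqW-ish',(338,315),None),]:pass
for n,c in(('scene',{'sq':(338,362),'dish':(260,270),'nar':(226,200),'box':(395,281)}),('side',{'sq':(315,187),'dish':(376,242),'nar':(445,337),'box':(269,231)})):
    for k,u in c.items():print(n,k,plane(I[n],u,.012))
E
```

```text
vial1 [321.5279 166.4213] [327.4469 404.5314] (317, 158, 10, 18) (319, 391, 18, 24) [ 0.3614 -0.2788  0.0176] 0.00013080989559723205
vial2 [342.9914 241.0929] [305.0068 263.862 ] (337, 231, 14, 22) (299, 253, 13, 21) [0.4656 0.0141 0.0178] 0.00044386028349187827
stop1 [323.4559 192.4118] [324.0262 335.8672] (318, 184, 12, 18) (316, 324, 17, 25) [ 0.4169 -0.1603  0.0196] 0.0001490224449222947
stop2 [500.3266 307.9753] [200.9533 207.4971] (489, 295, 24, 28) (194, 198, 14, 20) [0.3373 0.2726 0.0196] 0.0003634326390141898
scene [(118, 116, 108), (132, 130, 120), (183, 180, 166), (183, 184, 171), (164, 158, 151), (183, 180, 166), (129, 123, 117), (129, 124, 116)]
side [(153, 155, 150), (153, 155, 144), (153, 155, 143), (153, 156, 146), (145, 140, 133), (153, 156, 144), (112, 108, 101), (112, 108, 101)]
scene sq [0.6037 0.2471 0.012 ]
scene dish [0.6296 0.0188 0.012 ]
scene nar [ 0.6126 -0.2334  0.012 ]
scene box [0.4397 0.1434 0.012 ]
side sq [0.5997 0.2378 0.012 ]
side dish [0.6275 0.0116 0.012 ]
side nar [ 0.6067 -0.2523  0.012 ]
side box [0.4428 0.1425 0.012 ]
```

Run:
```python
from h import *
I={n:bot.camera_info(n) for n in('scene','side')};P={n:cv2.imread(f'pics/{n}0.png')[:,:,::-1] for n in I}
C={'scene':{'sq':(338,362,70),'dish':(260,270,50),'nar':(226,200,42),'box':(395,279,30)},'side':{'sq':(315,187,45),'dish':(376,242,45),'nar':(445,337,50),'box':(269,229,26)}}
T={'scene':150,'side':126}
for k in C['scene']:
  for n in I:
    x,y,r=C[n][k];img=P[n]
    c,ct=blob(img,None,(x,y),r,T[n]-(8 if k=='nar' else 0))
    h=cv2.convexHull(ct)
    print(k,n,'c',c,'area',cv2.contourArea(h),'bb',cv2.boundingRect(h))
    if k=='dish':
        z=.018;W=np.array([plane(I[n],p[0],z)[:2] for p in h],np.float32);print('  circ',cv2.minEnclosingCircle(W), cv2.fitEllipse(W))
    else:
        z={'sq':.018,'nar':.012,'box':.026}[k]
        W=np.array([plane(I[n],p[0],z)[:2] for p in h],np.float32);print('  rect',cv2.minAreaRect(W), 'corner px',cv2.approxPolyDP(h,5,True)[:,0].tolist())
m=[((344,252),(308,224)),((344,276),(307,250)),((343,176),(298,371))]
for a,b in m:print(tri([(I['scene'],a),(I['side'],b)]))
a=P['scene'][200:310,300:430];b=P['side'][190:290,230:350]
cv2.imwrite('pics/c1.png',np.hstack([cv2.resize(a,(400,340)),cv2.resize(b,(400,340))])[:,:,::-1])
```

```text
sq scene c [338.6689 364.7836] area 5813.5 bb (276, 320, 123, 93)
  rect ((0.6039649248123169, 0.24567708373069763), (0.1141858920454979, 0.11871947348117828), 22.12401580810547) corner px [[332, 320], [398, 356], [346, 412], [276, 360]]
sq side c [314.6014 187.8752] area 1143.0 bb (285, 170, 61, 37)
  rect ((0.594502329826355, 0.22977744042873383), (0.10055654495954514, 0.10174096375703812), 22.636241912841797) corner px [[285, 188], [312, 170], [345, 186], [318, 206]]
dish scene c [259.1005 271.5599] area 2683.5 bb (219, 249, 81, 46)
  circ ((0.6349552869796753, 0.031281422823667526), 0.06610529124736786) ((0.6329656839370728, 0.025656772777438164), (0.11734295636415482, 0.12928174436092377), 70.3105239868164)
dish side c [376.0418 243.3956] area 2292.0 bb (342, 221, 69, 42)
  circ ((0.6291974186897278, 0.014896843582391739), 0.07127679139375687) ((0.6292294859886169, 0.014773914590477943), (0.14118759334087372, 0.14190322160720825), 33.38117599487305)
nar scene c [224.5039 199.4815] area 689.0 bb (194, 188, 63, 25)
  rect ((0.6126394271850586, -0.23741525411605835), (0.12345933914
[... 330 characters left out ...]
, [455, 311]]
box scene c [394.1632 275.6418] area 456.0 bb (375, 263, 39, 27)
  rect ((0.4422365427017212, 0.1438383013010025), (0.07682627439498901, 0.02515845187008381), 18.308130264282227) corner px [[413, 268], [387, 289], [375, 283], [401, 263]]
box side c [267.6654 226.1375] area 283.0 bb (251, 216, 35, 22)
  rect ((0.44154873490333557, 0.143184095621109), (0.07714066654443741, 0.02586456760764122), 19.659008026123047) corner px [[285, 220], [258, 237], [251, 232], [276, 216]]
(array([0.5052, 0.0834, 0.0529]), np.float64(0.000622175211519516))
(array([ 0.4975,  0.074 , -0.0085]), np.float64(0.0009759591203256252))
(array([ 0.3446, -0.2054,  0.0221]), np.float64(0.0009899750575020389))
```

View pics/c1.png

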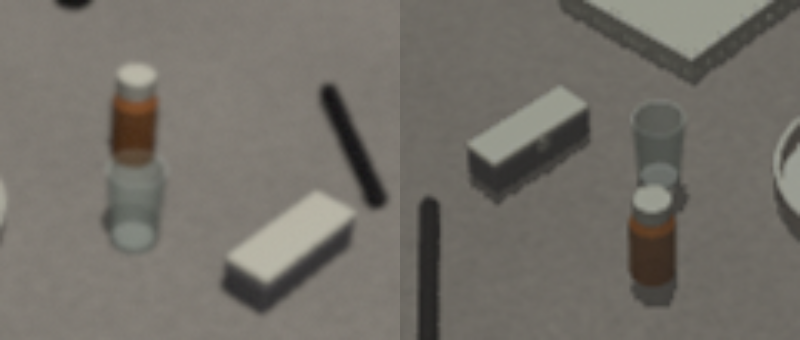

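The crop shows the vial and beaker clearly separated, with about 45 mm between them. The box is rotated roughly 19°. Next is a helper that converts world targets into tool-axis distances.

```bash
cat >> h.py <<'E'
from scipy.spatial.transform import Rotation as Ro
def go(x,y,z,yaw=None):
    "print distance in tool axes; yaw = world angle of closing line (tool y), mod pi"
    s=bot.read_state();R=Ro.from_rotvec(s['tcp_rot']).as_matrix()
    d=R.T@(np.array([x,y,z])-s['tool_pos']);cur=np.arctan2(R[1,1],R[0,1]);t=0
    if yaw is not None:t=-((yaw-cur+np.pi/2)%np.pi-np.pi/2)
    print('t%.2f'%s['time'],'tool',np.round(d,4),'yaw now %.3f'%cur,'turn(toolz) %.3f'%t,'q6 %.2f'%s['q'][5],'z-axis',R[:,2].round(3))
E
python3 -c "
from h import *
go(.5,.28,.23);go(.466,.014,.2,np.deg2rad(149))"
```

```text
t0.15 tool [-0.3561 -0.2254  0.0006] yaw now 1.181 turn(toolz) 0.000 q6 -0.04 z-axis [-0.001 -0.002 -1.   ]
t0.15 tool [-0.4257 -0.4843  0.0311] yaw now 1.181 turn(toolz) -1.420 q6 -0.04 z-axis [-0.001 -0.002 -1.   ]
```
Tool x points -ish (−0.92,0.38)... Camera offset along tool -? Camera at (0.19,0.65), TCP(0.256,0.624): camera is offset along tool +x by 0.07. Looking along (0.258,-0.1) = back toward -tool x. So it looks at TCP area and beyond.

Careful with the scale: shifts go in units of 25 mm and turns go in units of 0.1 rad. That gives: -0.05 m is -2, -0.032 m is -1.28.

```bash
python3 jog.py '[{"xyz":[-2, -1.28, 0]}, {"xyz":[-2, -1.28, 0]}, {"xyz":[-2, -1.28, 0]}, {"xyz":[-2, -1.28, 0]}, {"xyz":[-2, -1.28, 0]}]' 0.55; python3 jog.py '[{"xyz":[-2, -1.28, 0]}, {"xyz":[-2, -1.28, 0]}, {}]'
```

Run:
```python
from h import *
go(.466,.014,.2,np.deg2rad(149))
i=bot.camera_info('wrist');im=bot.read_camera('wrist');cv2.imwrite('pics/w1.png',im[:,:,::-1]);np.save('w1.npy',i['extrinsics'])
```

```text
time: 0.78
tool_pos: [0.4276, 0.3796, 0.231]
tcp_rot: [-0.608, -3.082, 0.0]
wrist_force: [-0.1, 0.5, -0.8]
width: 0.545
grip_force: 0.0
time: 1.15
tool_pos: [0.497, 0.2807, 0.231]
tcp_rot: [0.617, 3.08, -0.002]
wrist_force: [0.5, 0.0, 0.4]
width: 0.547
grip_force: 0.0
t1.15 tool [-0.0741 -0.258   0.0313] yaw now 1.175 turn(toolz) -1.425 q6 -0.70 z-axis [ 0.    -0.001 -1.   ]
```

View pics/w1.png

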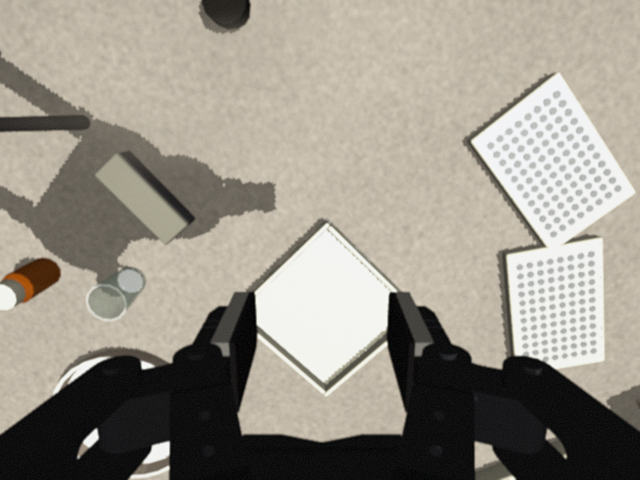

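The wrist view shows the tray with its top corner at (327,222) and bottom corner at (325,393). It also shows the box at (145,197), the vial lying toward (30,285) in perspective, the beaker at (115,295) and stopper b at (225,8).

Run:
```python
from h import *
i=bot.camera_info('wrist');i['extrinsics']=np.load('w1.npy');S=bot.camera_info('scene');D=bot.camera_info('side')
a=plane(i,(327,221),.018);b=plane(i,(325,394),.018);print('tray corners',a,b,'diag',np.linalg.norm(a-b),'ctr',(a+b)/2,'ang',np.rad2deg(np.arctan2(*(a-b)[1::-1])))
def proj(I,p):
    E=np.linalg.inv(I['extrinsics']);q=I['intrinsics']@(E[:3,:3]@p+E[:3,3]);return q[:2]/q[2]
for p in(a,b):print('scene px',proj(S,p),'side',proj(D,p))
# height: scene corners right (401,354), left(276,360)
print('h a',tri([(i,(327,221)),(S,(401,354))]),'h b',tri([(i,(325,394)),(S,(276,359))]))
bx=np.mean([(125,152),(193,220),(165,243),(96,178)],0);p=[plane(i,c,.026) for c in[(125,152),(193,220),(165,243),(96,178)]];print('box',np.mean(p,0),'len',np.linalg.norm(p[0]-p[1]),np.linalg.norm(p[1]-p[2]),'ang',np.rad2deg(np.arctan2(*(p[1]-p[0])[1::-1])),'tri',tri([(i,bx),(S,(394.2,275.8))]))
go(.4656,.0141,.12)
```

```text
tray corners [0.5191 0.277  0.018 ] [0.6777 0.2093 0.018 ] diag 0.17245796363551572 ctr [0.5984 0.2431 0.018 ] ang 156.87282553727957
scene px [403.5358 352.7002] side [276.3529 185.1059]
scene px [275.8393 358.3383] side [350.3017 182.597 ]
h a (array([0.5207, 0.2758, 0.014 ]), np.float64(0.0010538409550379497)) h b (array([0.6778, 0.2094, 0.0174]), np.float64(0.0003843986767025436))
box [0.4424 0.1471 0.026 ] len 0.07467458888042768 0.03238836458412283 ang 18.842348738387024 tri (array([0.4423, 0.1446, 0.0239]), np.float64(0.0014008894082854473))
t1.20 tool [-0.0751 -0.2594  0.111 ] yaw now 1.177 turn(toolz) 0.000 q6 -0.70 z-axis [-0.001 -0.    -1.   ]
```

```bash
python3 jog.py '[{"xyz":[-0.6, -2.076, 0.88]}, {"xyz":[-0.6, -2.076, 0.88]}, {"xyz":[-0.6, -2.076, 0.88]}, {"xyz":[-0.6, -2.076, 0.88]}, {"xyz":[-0.6, -2.076, 0.88]}]'; python3 jog.py '[{"turn":1.88}, {"turn":1.88}, {"turn":1.88}, {"turn":1.88}, {}]' 0.6
python3 - <<'E'
from h import *
i=bot.camera_info('wrist');im=bot.read_camera('wrist');cv2.imwrite('pics/w2.png',im[:,:,::-1])
np.save('w2.npy',i['extrinsics'])
go(.4656,.0141,.010,np.deg2rad(22.5))
E
```

```text
time: 1.82
tool_pos: [0.4653, 0.0157, 0.1207]
tcp_rot: [0.605, 3.082, 0.001]
wrist_force: [1.3, -0.4, 0.3]
width: 0.552
grip_force: 0.0
time: 2.45
tool_pos: [0.4657, 0.017, 0.1212]
tcp_rot: [-1.69, -2.648, -0.0]
wrist_force: [-1.4, 0.4, -0.2]
width: 0.597
grip_force: 0.0
t2.50 tool [-0.0024 -0.0012  0.1112] yaw now 0.436 turn(toolz) 0.043 q6 -0.45 z-axis [-0.  0. -1.]
```

View pics/w2.png

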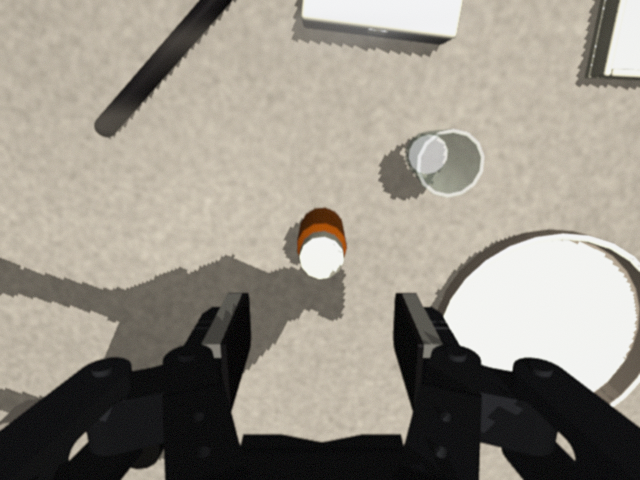

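The vial cap is at (322,256), midway between the fingers. The beaker rim is at (451,162), well clear.

```bash
python3 - <<'E'
from h import *
i=bot.camera_info('wrist');S=bot.camera_info('scene')
im=cv2.imread('pics/w2.png')[:,:,::-1]
c,ct=blob(im,None,(322,256),28,215);print(c,cv2.boundingRect(ct),plane(i,c,.058))
print('beaker',plane(i,(428,155),.002))
P=cv2.imread('pics/scene0.png')[:,:,::-1]
print('cap height',tri([(i,(322,257)),(S,(344,226))]))
E
python3 jog.py '[{"xyz":[-0.1, -0.04, 2]}, {"xyz":[0, 0, 2]}, {"xyz":[0, 0, 0.44]}, {}]'; python3 jog.py '[{}, {}, {}, {}, {}]' 0.0 25
```

```text
[320.9069 256.9559] (300, 238, 43, 40) [0.4668 0.0164 0.058 ]
beaker [0.5059 0.0845 0.002 ]
cap height (array([0.4674, 0.0157, 0.053 ]), np.float64(0.0008545202815453731))
time: 3.0
tool_pos: [0.4657, 0.0133, 0.0102]
tcp_rot: [-1.692, -2.645, 0.001]
wrist_force: [0.5, 1.1, 0.4]
width: 0.601
grip_force: 0.0
time: 3.62
tool_pos: [0.4683, 0.0129, 0.0124]
tcp_rot: [1.693, 2.642, 0.004]
wrist_force: [-0.2, 0.4, 7.5]
width: 0.316
grip_force: 25.3
```

Converted, -0.04 m is -1.6, -0.03 m is -1.2.

```bash
python3 jog.py '[{"xyz":[0, 0, -0.8]}, {"xyz":[0, 0, -1.2]}, {"xyz":[0, 0, -1.6]}, {}]'; python3 -c "
from h import *
go(.588,.269,.10,np.deg2rad(22.5))"
```

```text
time: 4.12
tool_pos: [0.4695, 0.0128, 0.1045]
tcp_rot: [1.691, 2.639, 0.007]
wrist_force: [-0.3, 0.1, -0.2]
width: 0.312
grip_force: 24.8
t4.12 tool [0.1833 0.2146 0.0055] yaw now 0.431 turn(toolz) 0.038 q6 -0.46 z-axis [ 0.009 -0.    -1.   ]
```

Converted, 0.0429 m is 1.716, 0.0367 m is 1.468, 0.038 rad is 0.38.

```bash
python3 jog.py '[{"xyz":[1.468, 1.716, 0], "turn":0.38}, {"xyz":[1.468, 1.716, 0]}, {"xyz":[1.468, 1.716, 0]}, {"xyz":[1.468, 1.716, 0]}, {"xyz":[1.468, 1.716, 0]}]';python3 jog.py '[{}, {}]'; python3 -c "
from h import *
go(.588,.269,.0175,np.deg2rad(22.5))"
```

```text
time: 4.75
tool_pos: [0.592, 0.267, 0.0992]
tcp_rot: [-1.744, -2.612, 0.002]
wrist_force: [1.4, -0.4, -0.8]
width: 0.318
grip_force: 24.9
time: 5.0
tool_pos: [0.5908, 0.265, 0.0989]
tcp_rot: [-1.743, -2.612, 0.004]
wrist_force: [-0.7, 0.9, -0.5]
width: 0.318
grip_force: 24.9
t5.00 tool [ 0.0048 -0.0008  0.0814] yaw now 0.394 turn(toolz) 0.001 q6 -0.01 z-axis [-0.002 -0.001 -1.   ]
```

```bash
python3 jog.py '[{"xyz":[0.2, -0.04, 1.2]}, {"xyz":[0, 0, 1.2]}, {"xyz":[0, 0, 0.56]}, {}]';python3 jog.py '[{"xyz":[0, 0, 0.12]}, {}]';python3 jog.py '[{"xyz":[0, 0, 0.08]}, {}]';python3 jog.py '[{"xyz":[0, 0, 0.08]}, {}]'
```

```text
time: 5.5
tool_pos: [0.5877, 0.2682, 0.025]
tcp_rot: [-1.745, -2.61, 0.004]
wrist_force: [-0.7, -0.1, -0.2]
width: 0.318
grip_force: 25.0
time: 5.75
tool_pos: [0.59, 0.2699, 0.0245]
tcp_rot: [1.745, 2.611, 0.003]
wrist_force: [-0.4, 0.7, -1.2]
width: 0.318
grip_force: 25.0
time: 6.0
tool_pos: [0.5892, 0.2699, 0.0215]
tcp_rot: [1.745, 2.612, 0.0]
wrist_force: [0.7, -0.9, -0.4]
width: 0.316
grip_force: 25.0
time: 6.25
tool_pos: [0.5889, 0.2697, 0.019]
tcp_rot: [-1.745, -2.612, 0.001]
wrist_force: [-0.1, 0.7, 0.0]
width: 0.318
grip_force: 25.0
```

```bash
for k in 1; do python3 jog.py '[{"xyz":[0, 0, 0.06]}, {}]';python3 jog.py '[{"xyz":[0, 0, 0.06]}, {}]';done | grep -E 'pos|force'
```

```text
tool_pos: [0.589, 0.2697, 0.0175]
wrist_force: [-0.3, 0.1, -0.3]
grip_force: 25.0
tool_pos: [0.5893, 0.2698, 0.0165]
wrist_force: [0.8, 0.4, 1.4]
grip_force: 25.1
```

Converted, 0.001 m is 0.04.

```bash
python3 jog.py '[{"xyz":[0, 0, 0.04]}, {}]' | grep -E 'pos|force';python3 jog.py '[{"xyz":[0, 0, 0.04]}, {}]'| grep -E 'pos|force'
```

```text
tool_pos: [0.5893, 0.2699, 0.0165]
wrist_force: [-2.5, -0.5, 8.1]
grip_force: 25.6
tool_pos: [0.5893, 0.2699, 0.0164]
wrist_force: [-5.3, -2.1, 12.2]
grip_force: 26.2
```

Converted, -0.0015 m is -0.06.

```bash
python3 jog.py '[{"xyz":[0, 0, -0.06]}, {}]' | tail -3;python3 jog.py '[{}, {}, {}, {}]' 0.5|tail -3;python3 jog.py '[{"xyz":[0, 0, -0.8]}, {"xyz":[0, 0, -1.6]}, {"xyz":[0, 0, -2]}, {}]'
python3 - <<'E'
from h import *
im=bot.read_camera('wrist');cv2.imwrite('pics/w3.png',im[:,:,::-1])
go(.3614,-.2788,.13,np.deg2rad(22.5))
E
```

```text
wrist_force: [-1.1, -0.7, 5.6]
width: 0.314
grip_force: 25.6
wrist_force: [-0.2, -0.2, -1.0]
width: 0.499
grip_force: 0.0
time: 8.5
tool_pos: [0.5936, 0.2717, 0.1338]
tcp_rot: [1.741, 2.606, 0.017]
wrist_force: [1.2, -0.3, 0.1]
width: 0.501
grip_force: 0.0
t8.55 tool [-0.4195 -0.4233 -0.0027] yaw now 0.393 turn(toolz) 0.000 q6 -0.00 z-axis [ 0.007  0.003 -1.   ]
```

View pics/w3.png

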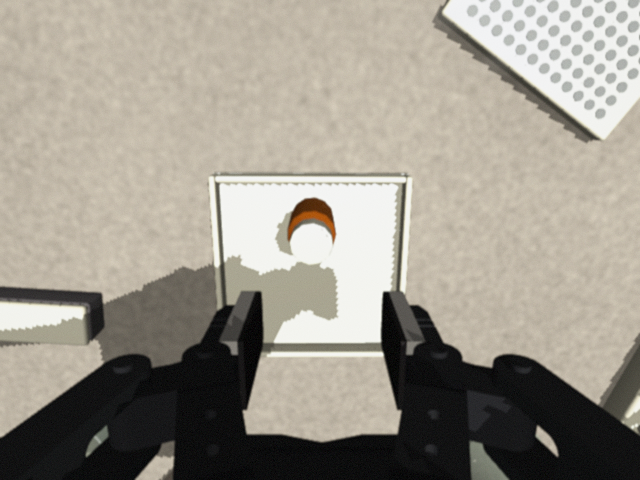

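The vial stands upright in the upper half of the tray at about (311,235), inside the walls. Next is the second vial.

Converted, -0.0423 m is -1.692, -0.042 m is -1.68.

```bash
python3 jog.py '[{"xyz":[-1.68, -1.692, 0]}, {"xyz":[-1.68, -1.692, 0]}, {"xyz":[-1.68, -1.692, 0]}, {"xyz":[-1.68, -1.692, 0]}, {"xyz":[-1.68, -1.692, 0]}]' 0.6 >/dev/null;python3 jog.py '[{"xyz":[-1.68, -1.692, 0]}, {"xyz":[-1.68, -1.692, 0]}, {"xyz":[-1.68, -1.692, 0]}, {"xyz":[-1.68, -1.692, 0]}, {"xyz":[-1.68, -1.692, 0]}]' >/dev/null; python3 jog.py '[{}, {}, {}]'
python3 - <<'E'
from h import *
i=bot.camera_info('wrist');im=bot.read_camera('wrist');cv2.imwrite('pics/w4.png',im[:,:,::-1])
go(.3614,-.2788,.01,np.deg2rad(22.5))
c,ct=blob(im,None,(322,256),60,215);print(c,cv2.boundingRect(ct),plane(i,c,.058))
a,ca=blob(im,'amber',(322,230),70);print(a,cv2.boundingRect(ca))
E
```

```text
time: 10.18
tool_pos: [0.3594, -0.2787, 0.1253]
tcp_rot: [-1.742, -2.613, -0.001]
wrist_force: [0.2, -0.0, -0.4]
width: 0.601
grip_force: 0.0
t10.22 tool [-0.0009  0.0017  0.1154] yaw now 0.395 turn(toolz) 0.003 q6 -1.11 z-axis [-0.001  0.001 -1.   ]
[330.4016 249.0227] (310, 229, 42, 41) [ 0.3638 -0.2745  0.058 ]
[328.29   218.7005] (305, 202, 50, 47)
```

View pics/w4.png

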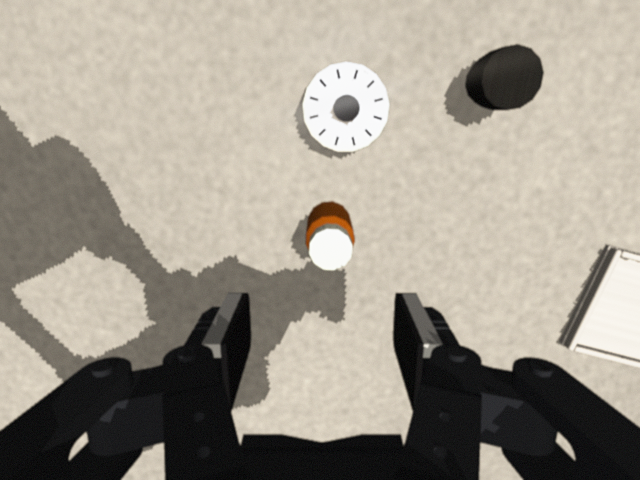

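The cap is at (330,249), slightly right of the finger centre line, so I shift about 4 mm along tool y. The timer at (346,107) is clear of the fingers.

Converted, 0.004 m is 0.16, 0.05 m is 2.

```bash
python3 jog.py '[{"xyz":[0, 0.16, 2]}, {"xyz":[0, 0, 2]}, {"xyz":[0, 0, 0.62]}, {}]'; python3 jog.py '[{}, {}, {}, {}, {}]' 0.0 25;python3 jog.py '[{"xyz":[0, 0, -0.8]}, {"xyz":[0, 0, -1.2]}, {"xyz":[0, 0, -2]}, {}, {}]'; python3 -c "
from h import *
go(.609,.217,.11,np.deg2rad(22.5))"
```

```text
time: 10.72
tool_pos: [0.3627, -0.2775, 0.0097]
tcp_rot: [-1.742, -2.612, -0.001]
wrist_force: [0.2, -0.6, -0.1]
width: 0.6
grip_force: 0.0
time: 11.35
tool_pos: [0.3647, -0.28, 0.0123]
tcp_rot: [1.743, 2.608, -0.0]
wrist_force: [0.5, 1.8, 6.4]
width: 0.318
grip_force: 25.5
time: 11.98
tool_pos: [0.3628, -0.2787, 0.1105]
tcp_rot: [1.745, 2.612, -0.0]
wrist_force: [0.3, 0.7, -1.1]
width: 0.313
grip_force: 24.8
t11.97 tool [0.3637 0.4172 0.0004] yaw now 0.393 turn(toolz) 0.000 q6 -1.10 z-axis [ 0. -0. -1.]
```

```bash
python3 jog.py '[{"xyz":[1.456, 1.668, 0]}, {"xyz":[1.456, 1.668, 0]}, {"xyz":[1.456, 1.668, 0]}, {"xyz":[1.456, 1.668, 0]}, {"xyz":[1.456, 1.668, 0]}]' >/dev/null;python3 jog.py '[{"xyz":[1.456, 1.668, 0]}, {"xyz":[1.456, 1.668, 0]}, {"xyz":[1.456, 1.668, 0]}, {"xyz":[1.456, 1.668, 0]}, {"xyz":[1.456, 1.668, 0]}]' >/dev/null; python3 jog.py '[{}, {}, {}]'; python3 -c "
from h import *
go(.609,.217,.018,np.deg2rad(22.5))"
```

```text
time: 13.6
tool_pos: [0.6075, 0.2158, 0.1091]
tcp_rot: [-1.746, -2.61, 0.003]
wrist_force: [-0.6, 0.2, -0.3]
width: 0.316
grip_force: 24.9
t13.60 tool [0.0005 0.0021 0.0911] yaw now 0.392 turn(toolz) -0.001 q6 -0.09 z-axis [-0.002 -0.001 -1.   ]
```

```bash
python3 jog.py '[{"xyz":[0, 0.04, 1.6]}, {"xyz":[0, 0, 1.2]}, {"xyz":[0, 0, 0.6]}, {}, {}]';python3 jog.py '[{"xyz":[0, 0, 0.12]}, {}]'| grep -E 'pos|t_f';python3 jog.py '[{"xyz":[0, 0, 0.06]}, {}]'| grep -E 'pos|t_f';python3 jog.py '[{"xyz":[0, 0, 0.06]}, {}]'| grep -E 'pos|t_f'
```

```text
time: 14.22
tool_pos: [0.6108, 0.2176, 0.0267]
tcp_rot: [1.745, 2.611, 0.003]
wrist_force: [0.6, 0.3, 0.1]
width: 0.317
grip_force: 24.9
tool_pos: [0.6101, 0.2179, 0.023]
wrist_force: [-0.2, 0.6, 0.7]
tool_pos: [0.6096, 0.2177, 0.0207]
wrist_force: [0.3, 1.0, 0.1]
tool_pos: [0.6095, 0.2176, 0.019]
wrist_force: [0.3, 0.4, -1.0]
```

```bash
python3 jog.py '[{"xyz":[0, 0, 0.06]}, {}]'| grep -E 'pos|t_f';python3 jog.py '[{"xyz":[0, 0, 0.048]}, {}]'| grep -E 'pos|t_f';python3 jog.py '[{"xyz":[0, 0, 0.04]}, {}]'| grep -E 'pos|t_f'
```

```text
tool_pos: [0.6095, 0.2176, 0.0176]
wrist_force: [0.2, -1.3, -1.1]
tool_pos: [0.6096, 0.2176, 0.0165]
wrist_force: [-0.0, -0.1, -0.7]
tool_pos: [0.6097, 0.2177, 0.0164]
wrist_force: [-1.4, -1.1, 4.6]
```

```bash
python3 jog.py '[{}, {}, {}, {}]' 0.5|tail -3;python3 jog.py '[{"xyz":[0, 0, -0.8]}, {"xyz":[0, 0, -1.6]}, {"xyz":[0, 0, -2]}, {}, {}]'
python3 - <<'E'
from h import *
im=bot.read_camera('scene');cv2.imwrite('pics/s2.png',cv2.resize(im[200:440,200:520],(800,600))[:,:,::-1])
go(.3373,.2726,.13,np.deg2rad(22.5))
E
```

```text
wrist_force: [0.3, -0.9, -0.2]
width: 0.503
grip_force: 0.0
time: 16.85
tool_pos: [0.61, 0.2178, 0.1269]
tcp_rot: [1.744, 2.612, 0.002]
wrist_force: [0.5, -0.7, -0.4]
width: 0.502
grip_force: 0.0
t16.90 tool [ 0.155  -0.2299 -0.0044] yaw now 0.393 turn(toolz) 0.000 q6 -0.09 z-axis [-0.001 -0.    -1.   ]
```

View pics/s2.png

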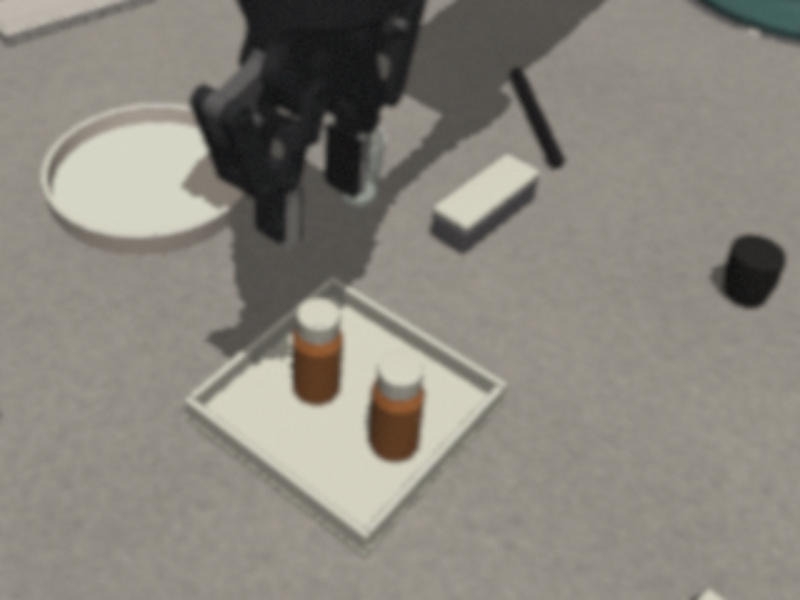

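Both vials stand upright in the tray, at about (317,350) and (397,405) in the crop. Stopper b is next.

```bash
python3 jog.py '[{"xyz":[1.24, -1.84, 0]}, {"xyz":[1.24, -1.84, 0]}, {"xyz":[1.24, -1.84, 0]}, {"xyz":[1.24, -1.84, 0]}, {"xyz":[1.24, -1.84, 0]}]' 0.65 >/dev/null; python3 jog.py '[{}, {}, {}]'
python3 - <<'E'
from h import *
i=bot.camera_info('wrist');im=bot.read_camera('wrist');cv2.imwrite('pics/w5.png',im[:,:,::-1])
go(.3373,.2726,.008,np.deg2rad(22.5))
m=(im.max(2)<60).astype(np.uint8);m[290:]=0
n,l,s,c=cv2.connectedComponentsWithStats(m)
for k in range(1,n):
    if s[k,4]>300:print(s[k],c[k],plane(i,c[k],.022))
print(tri([(i,c[1+np.argmin(abs(c[1:,0]-321)+abs(c[1:,1]-235))]),(bot.camera_info('scene'),(500.3,308))]))
E
```

```text
time: 17.9
tool_pos: [0.3388, 0.2727, 0.1254]
tcp_rot: [1.746, 2.611, -0.0]
wrist_force: [0.2, -0.2, -0.3]
width: 0.652
grip_force: 0.0
t17.95 tool [ 0.0006 -0.0015  0.1175] yaw now 0.392 turn(toolz) -0.001 q6 0.23 z-axis [-0. -0. -1.]
[ 290  205   55   59 2497] [317.1306 234.2735] [0.3377 0.2715 0.022 ]
(array([0.3377, 0.2716, 0.0195]), np.float64(0.0007841927618576139))
```

View pics/w5.png

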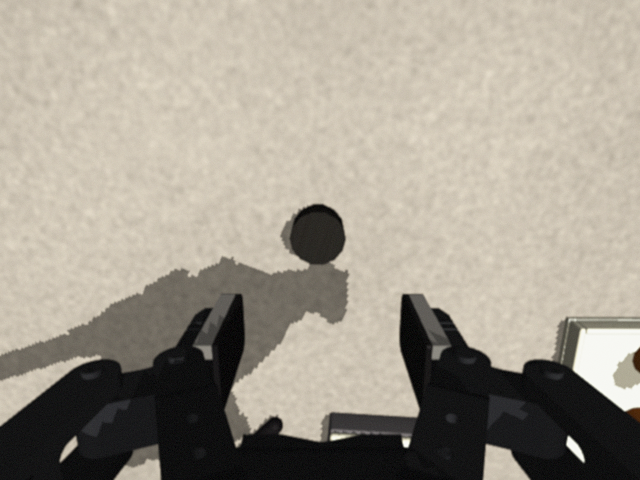

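The stopper is at (317,234) in the wrist view. The two-view height is 19.5 mm, which agrees with the text. Grasping now.

Converted, 0.05 m is 2, 0.0175 m is 0.7.

```bash
python3 jog.py '[{"xyz":[0, -0.06, 2]}, {"xyz":[0, 0, 2]}, {"xyz":[0, 0, 0.7]}, {}]'; python3 jog.py '[{}, {}, {}, {}, {}]' 0.0 25;python3 jog.py '[{"xyz":[0, 0, -0.8]}, {"xyz":[0, 0, -1.2]}, {"xyz":[0, 0, -2]}, {}, {}]'; python3 -c "
from h import *
go(.6195,.0375,.11,np.deg2rad(22.5))"
```

```text
time: 18.45
tool_pos: [0.3358, 0.2709, 0.0063]
tcp_rot: [-1.746, -2.61, 0.007]
wrist_force: [0.6, -0.4, 0.6]
width: 0.653
grip_force: 0.0
time: 19.08
tool_pos: [0.3377, 0.273, 0.0093]
tcp_rot: [1.744, 2.612, 0.004]
wrist_force: [0.6, -1.4, 6.3]
width: 0.363
grip_force: 25.4
time: 19.7
tool_pos: [0.336, 0.2719, 0.1077]
tcp_rot: [-1.745, -2.612, 0.0]
wrist_force: [0.1, -0.3, -0.7]
width: 0.36
grip_force: 25.0
t19.70 tool [-0.3252  0.1721 -0.0023] yaw now 0.393 turn(toolz) 0.000 q6 0.23 z-axis [-0. -0. -1.]
```

```bash
python3 jog.py '[{"xyz":[-1.86, 0.984, 0]}, {"xyz":[-1.86, 0.984, 0]}, {"xyz":[-1.86, 0.984, 0]}, {"xyz":[-1.86, 0.984, 0]}, {"xyz":[-1.86, 0.984, 0]}]' >/dev/null;python3 jog.py '[{"xyz":[-1.86, 0.984, 0]}, {"xyz":[-1.86, 0.984, 0]}, {}, {}, {}]'
python3 - <<'E'
from h import *
i=bot.camera_info('wrist');im=bot.read_camera('wrist');cv2.imwrite('pics/w6.png',im[:,:,::-1])
go(.6195,.0375,.0135,np.deg2rad(22.5))
E
```

```text
time: 20.95
tool_pos: [0.6183, 0.0383, 0.1068]
tcp_rot: [-1.742, -2.611, 0.002]
wrist_force: [0.2, 0.2, 0.2]
width: 0.362
grip_force: 25.1
t21.00 tool [-0.0013  0.0006  0.0937] yaw now 0.394 turn(toolz) 0.002 q6 -0.37 z-axis [-0.002  0.    -1.   ]
```

View pics/w6.png

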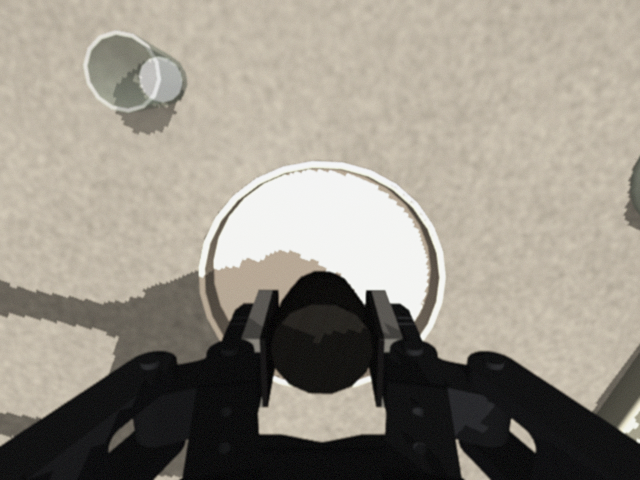

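The dish rim shows left at (199,272), right at (445,273) and top at (321,161). The stopper is held squarely in front of it. I'll check the rim points before lowering.

```bash
python3 - <<'E'
from h import *
i=bot.camera_info('wrist');D=bot.camera_info('side')
a,b,t=[plane(i,p,.018) for p in((199,272),(445,273),(321,161))]
print((a+b)/2,np.linalg.norm(a-b),t, 'ctr from top',t-np.array([np.cos(np.deg2rad(112.5)),np.sin(np.deg2rad(112.5)),0])*.072)
E
python3 jog.py '[{"xyz":[-0.04, 0, 1.6]}, {"xyz":[0, 0, 1.2]}, {"xyz":[0, 0, 0.6]}, {}, {}]'| grep -E 'pos|t_f';python3 jog.py '[{"xyz":[0, 0, 0.12]}, {}]'| grep -E 'pos|t_f';python3 jog.py '[{"xyz":[0, 0, 0.06]}, {}]'| grep -E 'pos|t_f'
```

```text
[0.6272 0.0211 0.018 ] 0.14151980164886738 [0.6023 0.0797 0.018 ] ctr from top [0.6298 0.0131 0.018 ]
tool_pos: [0.6217, 0.0368, 0.0245]
wrist_force: [-0.3, -0.5, 0.3]
tool_pos: [0.621, 0.0365, 0.0208]
wrist_force: [-1.0, -1.1, -1.0]
tool_pos: [0.6205, 0.0365, 0.0185]
wrist_force: [0.5, 0.4, -0.3]
```

Dish centre and diameter agree (about 0.629, 0.015). I continue down to contact.

```bash
python3 jog.py '[{"xyz":[0, 0, 0.08]}, {}]'| grep -E 'pos|t_f';python3 jog.py '[{"xyz":[0, 0, 0.06]}, {}]'| grep -E 'pos|t_f';python3 jog.py '[{"xyz":[0, 0, 0.048]}, {}]'| grep -E 'pos|t_f'; python3 jog.py '[{"xyz":[0, 0, 0.04]}, {}]'| grep -E 'pos|t_f'
```

```text
tool_pos: [0.6203, 0.0365, 0.0163]
wrist_force: [0.1, -0.0, -1.1]
tool_pos: [0.6204, 0.0365, 0.0149]
wrist_force: [-0.1, -0.8, -0.6]
tool_pos: [0.6204, 0.0365, 0.0137]
wrist_force: [-0.7, -0.2, -0.2]
tool_pos: [0.6207, 0.0365, 0.0134]
wrist_force: [-2.1, -0.5, 3.5]
```

Converted, -0.05 m is -2, -0.04 m is -1.6.

```bash
python3 jog.py '[{}, {}, {}, {}]' 0.55|tail -3;python3 jog.py '[{"xyz":[0, 0, -0.8]}, {"xyz":[0, 0, -1.6]}, {"xyz":[0, 0, -2]}, {}, {}]'
python3 - <<'E'
from h import *
go(.4169,-.1603,.125,np.deg2rad(22.5))
E
```

```text
wrist_force: [0.0, -0.3, -0.0]
width: 0.551
grip_force: 0.0
time: 24.25
tool_pos: [0.6209, 0.0365, 0.1242]
tcp_rot: [1.744, 2.611, 0.002]
wrist_force: [-0.3, -0.1, -0.4]
width: 0.548
grip_force: 0.0
t24.25 tool [-0.1037 -0.2638 -0.0012] yaw now 0.393 turn(toolz) 0.000 q6 -0.37 z-axis [ 0.002  0.    -1.   ]
```

Converted, -0.0528 m is -2.112, -0.0207 m is -0.828.

```bash
python3 jog.py '[{"xyz":[-0.828, -2.112, 0]}, {"xyz":[-0.828, -2.112, 0]}, {"xyz":[-0.828, -2.112, 0]}, {"xyz":[-0.828, -2.112, 0]}, {"xyz":[-0.828, -2.112, 0]}]' 0.65 >/dev/null; python3 jog.py '[{}, {}, {}]'
python3 - <<'E'
from h import *
i=bot.camera_info('wrist');im=bot.read_camera('wrist');cv2.imwrite('pics/w7.png',im[:,:,::-1])
go(.4169,-.1603,.008,np.deg2rad(22.5))
m=(im.max(2)<60).astype(np.uint8);m[290:]=0
n,l,s,c=cv2.connectedComponentsWithStats(m)
for k in range(1,n):
    if s[k,4]>300:print(s[k],c[k],plane(i,c[k],.022),tri([(i,c[k]),(bot.camera_info('scene'),(323.5,192.4))]))
E
```

```text
time: 25.25
tool_pos: [0.417, -0.1594, 0.1226]
tcp_rot: [-1.743, -2.613, -0.0]
wrist_force: [-0.7, -0.5, 0.7]
width: 0.648
grip_force: 0.0
t25.30 tool [-0.0009 -0.0005  0.1147] yaw now 0.395 turn(toolz) 0.002 q6 -0.82 z-axis [-0.  0. -1.]
[ 291  209   54   60 2572] [317.6431 239.0859] [ 0.4169 -0.1623  0.022 ] (array([ 0.4166, -0.1627,  0.0187]), np.float64(0.0008484223014907416))
[163 253  25  24 449] [174.5568 264.461 ] [ 0.3437 -0.21    0.022 ] (array([ 0.3467, -0.2532, -0.0467]), np.float64(0.01924908745314742))
```

Converted, 0.015 m is 0.6, -0.0015 m is -0.06.

```bash
python3 jog.py '[{"xyz":[-0.06, -0.04, 2]}, {"xyz":[0, 0, 2]}, {"xyz":[0, 0, 0.6]}, {}]'; python3 jog.py '[{}, {}, {}, {}, {}]' 0.0 25;python3 jog.py '[{"xyz":[0, 0, -0.8]}, {"xyz":[0, 0, -1.2]}, {"xyz":[0, 0, -2]}, {}, {}]'; python3 -c "
from h import *
go(.640,-.012,.107,np.deg2rad(22.5))"
```

```text
time: 25.8
tool_pos: [0.4157, -0.1612, 0.0072]
tcp_rot: [-1.742, -2.611, 0.001]
wrist_force: [0.3, -0.1, 0.5]
width: 0.649
grip_force: 0.0
time: 26.42
tool_pos: [0.4181, -0.1628, 0.0099]
tcp_rot: [1.743, 2.608, 0.002]
wrist_force: [0.5, -0.5, 8.2]
width: 0.363
grip_force: 25.3
time: 27.05
tool_pos: [0.4158, -0.162, 0.108]
tcp_rot: [1.745, 2.612, 0.0]
wrist_force: [-0.1, -0.4, -0.5]
width: 0.364
grip_force: 25.0
t27.05 tool [0.0527 0.2645 0.0011] yaw now 0.393 turn(toolz) 0.000 q6 -0.82 z-axis [ 0.001 -0.    -1.   ]
```

```bash
python3 jog.py '[{"xyz":[0.42, 2.116, 0]}, {"xyz":[0.42, 2.116, 0]}, {"xyz":[0.42, 2.116, 0]}, {"xyz":[0.42, 2.116, 0]}, {"xyz":[0.42, 2.116, 0]}]' >/dev/null; python3 jog.py '[{}, {}, {}]'; python3 -c "
from h import *
go(.640,-.012,.0135,np.deg2rad(22.5))"
```

```text
time: 28.05
tool_pos: [0.6383, -0.0129, 0.1067]
tcp_rot: [-1.745, -2.61, 0.002]
wrist_force: [-0.0, -0.4, -0.5]
width: 0.365
grip_force: 25.1
t28.05 tool [0.0001 0.0021 0.0932] yaw now 0.392 turn(toolz) -0.001 q6 -0.45 z-axis [-0.003 -0.    -1.   ]
```

Careful with the scale: shifts go in units of 25 mm and turns go in units of 0.1 rad. That gives: 0.04 m is 1.6, 0.03 m is 1.2.

```bash
python3 jog.py '[{"xyz":[0, 0, 1.6]}, {"xyz":[0, 0, 1.2]}, {"xyz":[0, 0, 0.52]}, {}, {}]'| grep -E 'pos|t_f';python3 jog.py '[{"xyz":[0, 0, 0.12]}, {}]'| grep -E 'pos|t_f';python3 jog.py '[{"xyz":[0, 0, 0.06]}, {}]'| grep -E 'pos|t_f'
```

```text
tool_pos: [0.6413, -0.0125, 0.0265]
wrist_force: [0.4, -0.6, 0.0]
tool_pos: [0.6407, -0.0122, 0.0226]
wrist_force: [0.4, -0.6, -0.5]
tool_pos: [0.6401, -0.0121, 0.0203]
wrist_force: [-0.2, -0.4, -0.0]
```

Converted, 0.003 m is 0.12.

```bash
python3 jog.py '[{"xyz":[0, 0, 0.12]}, {}]'| grep -E 'pos|t_f';python3 jog.py '[{"xyz":[0, 0, 0.06]}, {}]'| grep -E 'pos|t_f';python3 jog.py '[{"xyz":[0, 0, 0.06]}, {}]'| grep -E 'pos|t_f'; python3 jog.py '[{"xyz":[0, 0, 0.04]}, {}]'| grep -E 'pos|t_f'
```

```text
tool_pos: [0.6398, -0.0121, 0.0169]
wrist_force: [-0.0, 0.4, -0.2]
tool_pos: [0.6401, -0.0122, 0.0157]
wrist_force: [0.3, 0.1, -0.4]
tool_pos: [0.6401, -0.0122, 0.0142]
wrist_force: [0.4, 0.9, -0.5]
tool_pos: [0.6403, -0.0122, 0.014]
wrist_force: [-1.9, -0.9, 3.9]
```

```bash
python3 jog.py '[{}, {}, {}, {}]' 0.55|tail -3;python3 jog.py '[{"xyz":[0, 0, -0.8]}, {"xyz":[0, 0, -1.6]}, {"xyz":[0, 0, -2]}, {}, {}]'
python3 - <<'E'
from h import *
go(.4424,.1442,.125,np.deg2rad(109))
im=bot.read_camera('scene')
cv2.imwrite('pics/s3.png',cv2.resize(im[140:380,160:480],(800,600))[:,:,::-1])
E
```

```text
wrist_force: [-0.2, -1.3, -0.3]
width: 0.552
grip_force: 0.0
time: 31.3
tool_pos: [0.6405, -0.0122, 0.1247]
tcp_rot: [1.744, 2.611, 0.001]
wrist_force: [-0.7, 0.6, -0.4]
width: 0.547
grip_force: 0.0
t31.30 tool [ 0.2203 -0.1231 -0.0006] yaw now 0.393 turn(toolz) -1.509 q6 -0.45 z-axis [ 0.002 -0.    -1.   ]
```

View pics/s3.png

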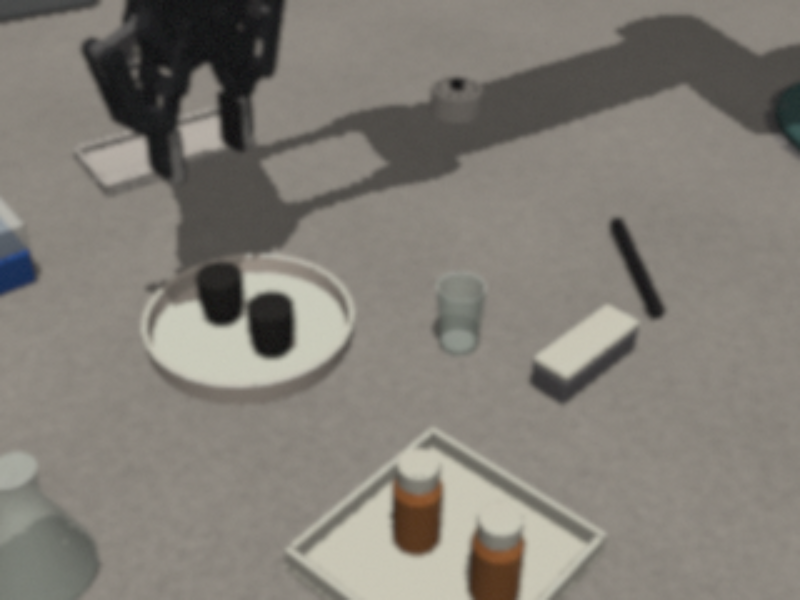

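Both stoppers stand on the dish floor at crop (220,292) and (271,325), and the vials, beaker and timer are in place. The box is next.

```bash
python3 jog.py '[{"xyz":[1.764, -0.984, 0]}, {"xyz":[1.764, -0.984, 0]}, {"xyz":[1.764, -0.984, 0]}, {"xyz":[1.764, -0.984, 0]}, {"xyz":[1.764, -0.984, 0]}]' 0.6 >/dev/null; python3 jog.py '[{"turn":1.81}, {"turn":1.81}, {"turn":1.81}, {"turn":1.81}, {"turn":1.81}]'>/dev/null;python3 jog.py '[{"turn":1.81}, {"turn":1.81}, {"turn":1.81}, {"turn":1.81}, {}]'>/dev/null;python3 jog.py '[{}, {}]'
python3 - <<'E'
from h import *
i=bot.camera_info('wrist');im=bot.read_camera('wrist');cv2.imwrite('pics/w8.png',im[:,:,::-1])
go(.4424,.1442,.008,np.deg2rad(109))
E
```

```text
time: 33.48
tool_pos: [0.4418, 0.1443, 0.123]
tcp_rot: [3.097, 0.526, -0.001]
wrist_force: [-1.0, 0.8, -0.6]
width: 0.6
grip_force: 0.0
t33.52 tool [0.0004 0.0003 0.1152] yaw now -1.235 turn(toolz) 0.005 q6 1.50 z-axis [-0. -0. -1.]
```

View pics/w8.png

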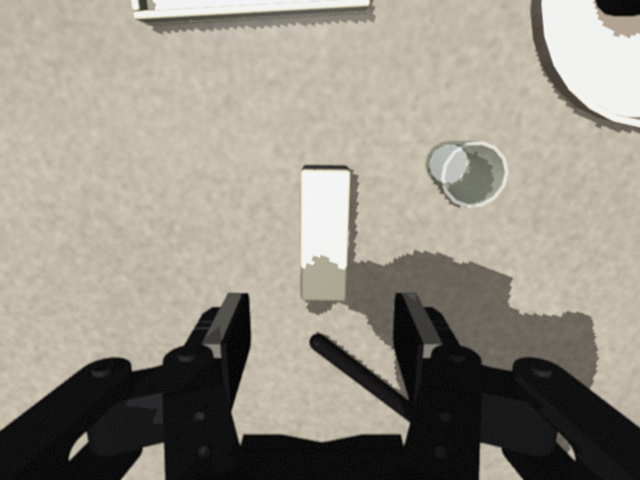

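The box is centred between the fingers at (325,234) with its axis aligned, and the pen and beaker are clear. Grasping now.

```bash
python3 - <<'E'
from h import *
i=bot.camera_info('wrist');W=np.array([plane(i,p,.026)[:2] for p in((301,169),(350,169),(346,300),(301,300))],np.float32)
print(W.mean(0),cv2.minAreaRect(W))
E
python3 jog.py '[{"xyz":[0, 0, 2], "turn":0.05}, {"xyz":[0, 0, 2]}, {"xyz":[0, 0, 0.68]}, {}]'; python3 jog.py '[{}, {}, {}, {}, {}]' 0.0 25;python3 jog.py '[{"xyz":[0, 0, -0.8]}, {"xyz":[0, 0, -1.2]}, {"xyz":[0, 0, -2]}, {}, {}]'; python3 -c "
from h import *
go(.55,-.22,.106,np.deg2rad(97.3))"
```

```text
[0.4431 0.143 ] ((0.4430735111236572, 0.143030047416687), (0.07965092360973358, 0.02730594389140606), 18.536102294921875)
time: 34.02
tool_pos: [0.4404, 0.1439, 0.0048]
tcp_rot: [3.098, 0.517, -0.007]
wrist_force: [0.0, -0.3, -0.2]
width: 0.598
grip_force: 0.0
time: 34.65
tool_pos: [0.4435, 0.1448, 0.0078]
tcp_rot: [-3.099, -0.516, -0.004]
wrist_force: [0.1, 0.1, 6.6]
width: 0.32
grip_force: 26.3
time: 35.28
tool_pos: [0.4417, 0.1443, 0.1062]
tcp_rot: [-3.099, -0.516, 0.0]
wrist_force: [0.0, -0.2, -0.9]
width: 0.325
grip_force: 25.5
t35.27 tool [-0.0156  0.3797  0.0002] yaw now -1.241 turn(toolz) 0.202 q6 1.50 z-axis [-0.  0. -1.]
```

```bash
python3 jog.py '[{"xyz":[-0.48, 2.2, -0.4]}, {"xyz":[-0.48, 2.2, -0.4]}, {"xyz":[-0.48, 2.2, -0.4]}, {"xyz":[-0.48, 2.2, -0.4]}, {"xyz":[-0.48, 2.2, -0.4]}]' >/dev/null; python3 jog.py '[{"xyz":[-0.48, 2.2, 0]}, {"xyz":[-0.48, 2.2, 0]}, {"turn":1}, {"turn":1.02}, {}]';python3 jog.py '[{}, {}]' >/dev/null
python3 - <<'E'
from h import *
i=bot.camera_info('wrist');im=bot.read_camera('wrist');cv2.imwrite('pics/w9.png',im[:,:,::-1])
go(.607,-.2475,.106,np.deg2rad(97.3))
E
```

```text
time: 36.52
tool_pos: [0.4859, -0.2465, 0.154]
tcp_rot: [-3.133, -0.201, 0.006]
wrist_force: [-1.0, 0.3, -0.0]
width: 0.321
grip_force: 25.5
t36.83 tool [0.1187 0.0162 0.0501] yaw now -1.442 turn(toolz) 0.002 q6 0.93 z-axis [-0.  0. -1.]
```

View pics/w9.png

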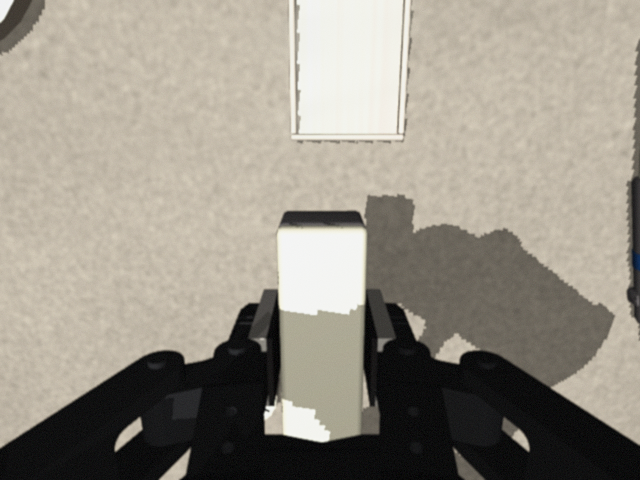

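The tray's near corners are at (291,138) and (404,139), and its sides run up to (290,0) and (411,0). The box is held straight, centred at (322,320).

Run:
```python
from h import *
i=bot.camera_info('wrist');D=bot.camera_info('side')
P=[plane(i,p,.012) for p in((291,139),(404,140),(290,2),(411,2))];print(*P)
nm=(P[0]+P[1])/2;print('width',np.linalg.norm(P[0]-P[1]))
for a,b in((0,2),(1,3)):d=P[b]-P[a];print('ang',np.rad2deg(np.arctan2(d[1],d[0])))
e=P[1]-P[0];print('from edge',np.rad2deg(np.arctan2(e[0],-e[1])))
a=np.deg2rad(7.3);print('ctr',nm+.069*np.array([np.cos(a),np.sin(a),0]))
def proj(I,p):
    E=np.linalg.inv(I['extrinsics']);q=I['intrinsics']@(E[:3,:3]@p+E[:3,3]);return q[:2]/q[2]
print(proj(D,P[0]),proj(D,P[1]))
print('h',tri([(i,(291,139)),(D,(402,339))]),tri([(i,(404,140)),(D,(430,367))]))
go(.607,-.2475,.106,np.deg2rad(97.3))
```

```text
[ 0.5376 -0.2198  0.012 ] [ 0.5464 -0.2929  0.012 ] [ 0.6174 -0.2105  0.012 ] [ 0.6266 -0.2824  0.012 ]
width 0.07362491815174256
ang 6.639253518529309
ang 7.480828221091752
from edge 6.8634931674886746
ctr [ 0.6105 -0.2476  0.012 ]
[401.4808 337.9958] [430.3953 367.8395]
h (array([ 0.5379, -0.2202,  0.0099]), np.float64(0.0006994686116087677)) (array([ 0.5462, -0.2923,  0.0137]), np.float64(0.00038077431604681904))
t36.83 tool [0.1187 0.0162 0.0501] yaw now -1.442 turn(toolz) 0.002 q6 0.93 z-axis [-0.  0. -1.]
```

```bash
python3 jog.py '[{"xyz":[1.608, 0.22, 0.668]}, {"xyz":[1.608, 0.22, 0.668]}, {"xyz":[1.608, 0.22, 0.668]}, {}, {}]';python3 jog.py '[{}, {}]' >/dev/null; python3 -c "
from h import *
go(.609,-.2476,.0118,np.deg2rad(97.1))"
```

```text
time: 37.45
tool_pos: [0.6086, -0.2477, 0.106]
tcp_rot: [-3.135, -0.202, 0.002]
wrist_force: [-0.5, 0.5, -0.3]
width: 0.32
grip_force: 25.5
t37.70 tool [ 0.0004 -0.0007  0.0954] yaw now -1.443 turn(toolz) 0.003 q6 1.02 z-axis [ 0.001 -0.001 -1.   ]
```

Converted, 0.04 m is 1.6, 0.03 m is 1.2, 0.003 rad is 0.03.

```bash
python3 jog.py '[{"xyz":[0, -0.02, 1.6], "turn":0.03}, {"xyz":[0, 0, 1.2]}, {"xyz":[0, 0, 0.56]}, {}, {}]'| grep -E 'pos|t_f';python3 jog.py '[{"xyz":[0, 0, 0.12]}, {}]'| grep -E 'pos|t_f';python3 jog.py '[{"xyz":[0, 0, 0.12]}, {}]'| grep -E 'pos|t_f';python3 jog.py '[{"xyz":[0, 0, 0.06]}, {}]'| grep -E 'pos|t_f';python3 -c "
from h import *
go(.609,-.2476,.0118,np.deg2rad(97.1))"
```

```text
tool_pos: [0.6102, -0.2481, 0.0239]
wrist_force: [0.7, -0.9, 0.0]
tool_pos: [0.6094, -0.2477, 0.02]
wrist_force: [-0.2, 0.4, 0.1]
tool_pos: [0.6087, -0.2474, 0.016]
wrist_force: [-0.0, -0.1, -0.2]
tool_pos: [0.6089, -0.2475, 0.0146]
wrist_force: [0.3, 0.8, -0.7]
t39.08 tool [0.0001 0.0001 0.0028] yaw now -1.446 turn(toolz) 0.001 q6 1.02 z-axis [-0.  0. -1.]
```

Converted, 0.0012 m is 0.048.

```bash
python3 jog.py '[{"xyz":[0, 0, 0.048]}, {}]'| grep -E 'pos|t_f';python3 jog.py '[{"xyz":[0, 0, 0.04]}, {}]'| grep -E 'pos|t_f';python3 jog.py '[{"xyz":[0, 0, 0.04]}, {}]'| grep -E 'pos|t_f'
```

```text
tool_pos: [0.6089, -0.2475, 0.0134]
wrist_force: [0.3, -0.2, -0.7]
tool_pos: [0.6089, -0.2475, 0.0125]
wrist_force: [0.7, -0.6, -1.2]
tool_pos: [0.6092, -0.2476, 0.0119]
wrist_force: [-0.4, 0.6, 1.2]
```

Converted, 0.0008 m is 0.032.

```bash
python3 jog.py '[{"xyz":[0, 0, 0.032]}, {}]'| grep -E 'pos|t_f'; python3 jog.py '[{}, {}, {}, {}]' 0.45|tail -3;python3 jog.py '[{"xyz":[0, 0, -0.8]}, {"xyz":[0, 0, -1.6]}, {"xyz":[0, 0, -2.4]}, {"xyz":[0, 0, -2]}, {}]'; python3 jog.py '[{"xyz":[-2, 0, 0]}, {"xyz":[-2, 0, 0]}, {}, {}]'
python3 - <<'E'
from h import *
a=bot.read_camera('scene')[130:430,180:480];b=bot.read_camera('side')[150:450,220:520]
cv2.imwrite('pics/f.png',np.hstack([cv2.resize(x,(400,400)) for x in(a,b)])[:,:,::-1])
E
```

```text
tool_pos: [0.6091, -0.2476, 0.0118]
wrist_force: [-3.0, 1.4, 6.0]
wrist_force: [-0.2, 0.1, -1.1]
width: 0.449
grip_force: 0.0
time: 41.2
tool_pos: [0.6131, -0.2494, 0.1896]
tcp_rot: [3.129, 0.196, 0.019]
wrist_force: [-0.4, -0.1, 0.1]
width: 0.451
grip_force: 0.0
time: 41.7
tool_pos: [0.51, -0.2601, 0.1811]
tcp_rot: [3.135, 0.195, 0.002]
wrist_force: [-0.3, -0.4, -0.2]
width: 0.451
grip_force: 0.0
```

View pics/f.png

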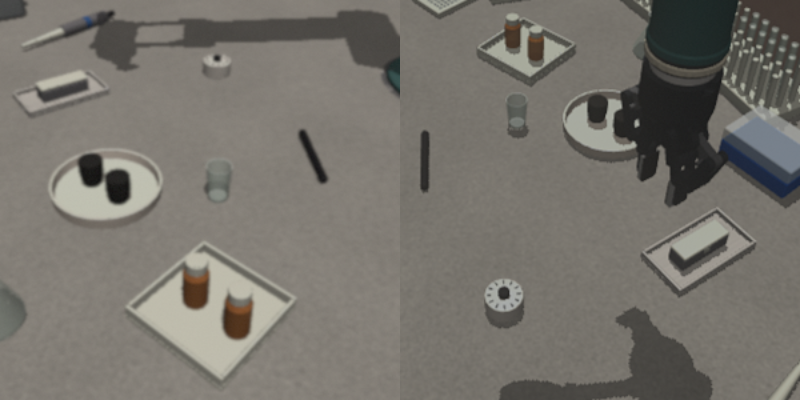

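Both vials are upright in the square tray (left half, (196,280) and (238,312)). Both stoppers are in the dish at (91,170) and (118,187), and the box lies flat and lengthwise in the steel tray at (62,87). The beaker and timer are untouched and the gripper is clear.

```bash
python3 -c "
from workcell import bot
print(bot.finish_job())"
```

```text
the job is handed in; nothing more can be done
None
```

The job is handed in at about 42 s: the last pictures show both vials upright in the square tray, both stoppers on the dish floor, the slide box flat and lengthwise in the narrow tray, and the beaker and timer where they stood.

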